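Lock the document box in the print studio

ROBOT

A 6-joint arm with a two-finger parallel gripper is mounted at the origin on the work surface. World frame = base frame: x ahead of the robot, y to its left, z up, the work surface at z = 0. Lengths are in m, angles in rad, forces in N, time in s.
With the tool pointing down it reaches from about 0.35 to 0.85 m from the base axis. Payload 8.1 kg.
Tool frame: the origin (TCP) lies between the finger pads; the fingertips stand 11 mm ahead of it and the grasp point (between the pads) lies 8 mm behind it (arm.tip_reach is the distance from the TCP to the fingertips, in m); z points along the fingers, y is the line along which they close (so a half turn about z gives the same grasp; the last joint's range is limited). The gripper opens to 85 mm and grips with 20 to 120 N. Pads are 22 mm wide; open, the fingers measure 114 mm over their backs; the gripper's body (76 mm by 85 mm) begins 54 mm behind the grasp point. The pads swing forward as they close: fully open they stand 13 mm farther back than shut.
Start: joints at [1.196, 0.13, 1.488, -0, 1.523, -0.085], TCP at [0.171, 0.575, 0.242] pointing down, gripper open.
Joint ranges: [-2.96, 2.96], [-0.89, 2.26], [0.02, 2.5], [-1.34, 4.48], [0, 2.73], [-2.66, 2.66]. Speed limits (rad/s): [2.39, 2.39, 2.79, 3.14, 3.14, 3.14].

INTERFACE

Orientations are given as a unit quaternion [x, y, z, w].
In Python, from station import arm gives the robot as it stands. Calls block until the motion is done:
- arm.move_pose(position, orientation): joint-space move of the TCP to a pose.
- arm.movel(position, rot=None, vel=0.15, until_force=None): straight line of the TCP; rot=None keeps the orientation; vel is the mean speed in m/s. With until_force (N) it stops when the force on the tool has changed by that much, and returns True; else False.
- arm.move_joints(angles): joint-space move.
- arm.move_gripper(opening, f_grip=None): finger opening in m; f_grip is the grip in N (None keeps the last); returns when the fingers have stopped.
- arm.sleep(seconds).
- arm.ik(position, orientation): joint angles nearest the present ones, or None.
- arm.sense(): the state.
- arm.camera(name): name is "side" or "top"; returns a dict with "pixels" (384x512x3 uint8, red, green, blue), "fx", "fy", "cx", "cy" (pixels), "pose" (4x4, takes a point from camera to world coordinates). Camera axes: x right, y up, looking along -z (the intrinsics and any distortion apply to the point x, -y, -z); pixel columns grow to the right and rows downward; lengths in m; the calibration is good to about 2 mm. A picture is of the moment at which its call begins. There is no depth.
A pose or a line that the arm cannot do raises arm.IKError and nothing moves.
- arm.finish_job(): hands the job in; it is judged then, once.
The state is a dict: "clock": time; "joint_positions": joint angles; "qvel": joint speeds; "effort": joint torques, N m; "ee_pos": TCP position; "tcp_rot": TCP orientation; "ft_force": force on the tool from outside, world axes, zero at the start; "moment": the same for the moment, N m; "width": finger opening in m; "grasp_force": force on a finger pad.
Only numpy, scipy, OpenCV 4.12 (cv2) and the standard library are available. Lean on these libraries where they do the work, as an engineer would, in place of code of your own. Each camera call takes 0.05 s, during which the arm holds its last target. There are 200 camera calls.

TASK

Lock the wide, flat grey document box: its key was left half turned in the lid. Take hold of that key, turn it back (anticlockwise seen from above) to its stop to reset the catch, then turn it forward (clockwise) past the catch point until the brass pin beside it pops up, and let go. Do not turn the key of the smaller, taller cash box.

Things in the scene. Friction and masses are not known exactly. Their poses are not given: they have to be found in the camera images.
- doc_key_centre (a point): Centre of the document box's key head, an upright black plate 38 (x) x 11 (y) x 34 mm tall on its upright turning axis; turns with the key; z up. 35 mm above the lid, 110 above the table; head's foot 18 mm above the lid, a 32 mm boss under it 8 mm. Box: grey steel, fixed, 200 deep x 280 wide x 75 mm tall; key 30 mm frontward and 60 mm right of its lid's centre; paperback on the lid's left.
- doc_key (a joint): Turn of that key, rad, growing clockwise from above: 0 back stop, 1.4 forward stop, starts at 0.4 to 0.8. Turns easily (0.04 N m), stays where left. At about 1.2 the catch engages and bars turning back. At 0 the head's length lies 0.61 rad anticlockwise of the box's front-to-back line, at 1.3 0.69 clockwise; on the lock plate's front half a short black mark shows the first, a long one the second.
- doc_pin (a joint): Rise in m of the document box's catch pin, brass, 12 mm across, in the 92 mm round steel lock plate (3 mm thick), 34 mm behind the key's axis (away from the robot). 0: down, level with the plate. 0.009: popped up, lock engaged. A spring lifts it once the key passes about 1.2 rad; nothing else does.
- cash_key_end (a point): One end of the other key's head, 17 mm from that key's axis, 135 mm above the table. It looks the same but stands in the cash box: same grey steel, fixed, smaller and taller (170 deep x 200 wide x 100 mm tall), a folded wire handle along the back of its lid. Either box may be left or right. Leave this key alone.

How it is judged:
On the way:
1. the document box's key is turned back to its stop (within 0.17 rad), the pin still down (value of joint doc_key below 0.17 rad and value of joint doc_pin below 0.002 m), for 0.1 s.
At the end, for the whole second after the job is handed in: The document box's catch pin has popped up (more than 6 mm of its 9 mm) and its key is left turned forward, beyond 1.0 rad (value of joint doc_pin above 0.006 m and value of joint doc_key above 1 rad); the robot touches nothing.
It fails at once if the cash box's key is turned (its end moves more than 6 mm, about 20 degrees) (distance of cash_key_end from where it was at the start of the episode above 0.006 m).
It also fails if it takes over 42 s, if anything falls off the work surface, if the arm or the gripper's body presses on something with over 40 N, if the wrist force passes 120 N, or if a joint passes its speed limit or range.

## Working session

There is one attempt and no reset: what is moved stays moved. The work goes in short steps, each a Python script; the robot and the scene stay as the last script left them, time stands still between calls to the robot, and variables do not carry over. Pictures are saved under pics/ and viewed, at most 10 in all, crops included, and the job is handed in when it is done.

```bash
mkdir -p pics; ls; python3 - <<'E'
from station import arm
import cv2,numpy as np
for n in("top","side"):
    c=arm.camera(n); cv2.imwrite(f"pics/{n}0.png",cv2.resize(c["pixels"][:,:,::-1],(800,600),interpolation=cv2.INTER_CUBIC))
    cv2.imwrite(f"pics/{n}raw.png",c["pixels"][:,:,::-1])
    print({k:(np.round(v,4).tolist() if not isinstance(v,str) else v) for k,v in c.items() if k!="pixels"})
print(arm.sense())
E
```

```text
pics
{'fx': 455.1973, 'fy': 455.1973, 'cx': 249.7807, 'cy': 185.6671, 'pose': [[-0.0053, 0.9807, -0.1953, 0.3804], [-1.0, -0.0061, -0.0035, -0.036], [-0.0046, 0.1953, 0.9807, 1.1035], [0.0, 0.0, 0.0, 1.0]]}
{'fx': 357.0928, 'fy': 357.0928, 'cx': 255.1875, 'cy': 187.2874, 'pose': [[0.6705, 0.4917, -0.5557, 0.1253], [-0.7416, 0.4211, -0.5222, -0.4371], [-0.0228, 0.7622, 0.6469, 0.6666], [0.0, 0.0, 0.0, 1.0]]}
{'clock': 0.1, 'joint_positions': array([ 1.19563319e+00,  1.31125438e-01,  1.48920627e+00,  9.59935469e-06,
        1.52298989e+00, -8.53444508e-02]), 'qvel': array([ 0.00112455, -0.0002002 , -0.00177057, -0.00050417,  0.00010662,
       -0.00032948]), 'effort': array([ 3.50541968e-04, -5.70950496e+01, -5.01942623e+01, -2.82175597e-04,
        8.13616585e-03,  4.67759514e-05]), 'ee_pos': array([0.17123019, 0.57453652, 0.24130583]), 'tcp_rot': array([ 1.44402900e-01,  9.89518598e-01, -8.40563542e-04, -2.01961356e-04]), 'ft_force': array([-0.04021759, -0.43918034, -0.16574833]), 'moment': array([-0.03636381, -0.02222165,  0.05218735]), 'grasp_force': 0.0, 'width': 0.08531881060985425}
```

View pics/top0.png

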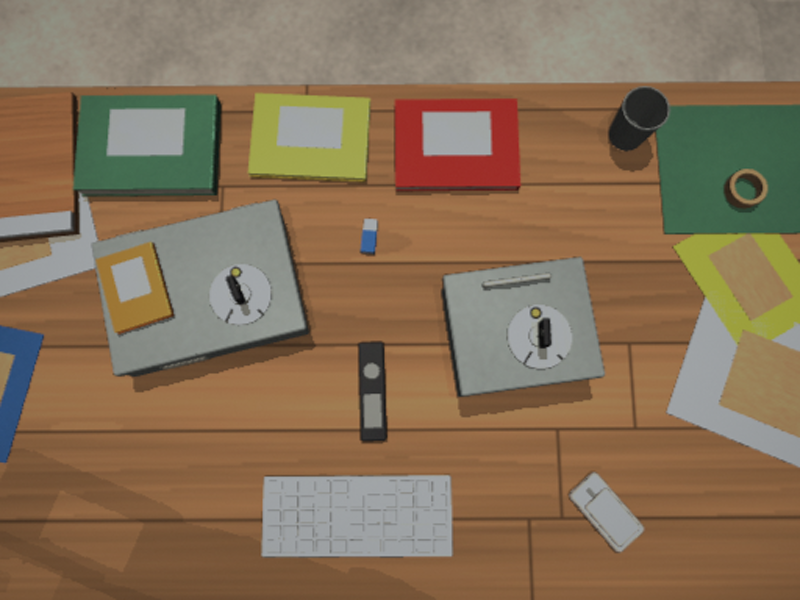

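View pics/side0.png

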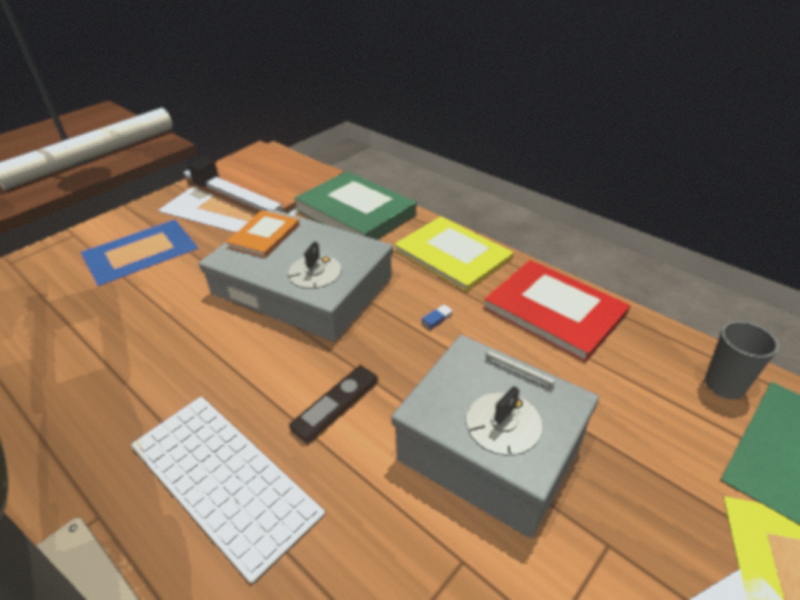

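The document box is on the left, with the orange paperback on its lid. Its lock plate is near (240,294) in the top view and (315,270) in the side view. The cash box is on the right. I'll zoom in next.

```bash
python3 - <<'E'
import cv2,numpy as np
a=cv2.imread("pics/topraw.png")[160:220,125:185]; b=cv2.imread("pics/sideraw.png")[145:190,175:225]
f=lambda i,s:cv2.resize(i,None,fx=s,fy=s,interpolation=cv2.INTER_CUBIC)
A=f(a,7);B=f(b,7)
C=np.zeros((420,780,3),np.uint8);C[:,:420]=A;C[:315,430:]=B
cv2.imwrite("pics/crop1.png",C)
E
```

```text
(no output)
```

View pics/crop1.png

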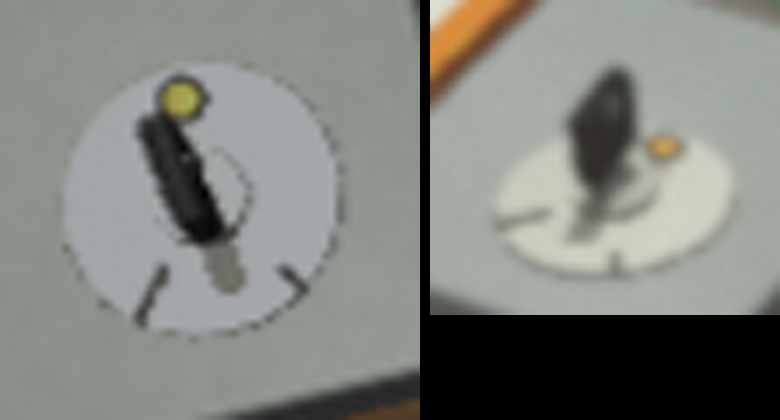

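The crop shows the plate centre at (201,198), the pin at (181,100), down, and the short mark on the right at (292,280). In the side crop the plate is centred near (615,204).

```bash
cat >h.py <<'E'
from station import arm
import numpy as np, cv2
from scipy.spatial.transform import Rotation as R
def ray(c,u,v,z):
    P=np.array(c["pose"]); d=P[:3,:3]@[(u-c["cx"])/c["fx"],-(v-c["cy"])/c["fy"],-1]
    return P[:3,3]+d*(z-P[2,3])/d[2]
def quat(th):
    c,s=np.cos(th),np.sin(th)
    return R.from_matrix(np.array([[c,s,0],[s,-c,0],[0,0,-1]])).as_quat()
E
python3 - <<'E'
from h import *
t=arm.camera("top");s=arm.camera("side")
T=lambda x,y,z:ray(t,125+(x+.5)/7-.5,160+(y+.5)/7-.5,z)
S=lambda x,y,z:ray(s,175+(x-430+.5)/7-.5,145+(y+.5)/7-.5,z)
c=T(201,198,.078);p=T(181,100,.078)
print("top plate",c,"pin",p,"d",np.linalg.norm(p-c))
print("side plate",S(615,204,.078),"pin",S(665,147,.078))
b=p-c;print("back angle",np.arctan2(b[1],b[0]))
m=T(292,280,.078)-c;l=T(145,310,.078)-c
for v in(m,l):print("mark",np.arctan2(v[1],v[0]),np.arctan2(v[1],v[0])+np.pi)
h=T(150,118,.127)-T(203,218,.127);print("head",np.arctan2(h[1],h[0]))
# box edges from 800-wide view
e=[ray(t,(u+.5)*.64-.5,(v+.5)*.64-.5,.075) for u,v in((93,242),(277,202),(305,326),(115,370))]
for i,j in((3,0),(2,1),(0,1),(3,2)):
    d=e[j]-e[i];print("edge",np.linalg.norm(d),np.arctan2(d[1],d[0]))
for k in(0,np.pi):
  for q in (0.3,-.7,.9):
    print(k,q,arm.ik([c[0],c[1],.104],quat(np.arctan2(b[1],b[0])+q+k)))
E
```

```text
top plate [0.58080422 0.18935117 0.078     ] pin [0.6138179  0.19715475 0.078     ] d 0.03392343400565538
side plate [0.57798749 0.18622244 0.078     ] pin [0.61506025 0.19872397 0.078     ]
back angle 0.23211382331544483
mark -2.3001296969205436 0.8414629566692495
mark 2.7134094526946004 5.8550021062843935
head 0.5071403646208416
edge 0.19704487903025397 0.23821439043922787
edge 0.19515488701867556 0.237141810244005
edge 0.28082849022526235 -1.352653297174281
edge 0.28058761408169397 -1.3459333401492148
0 0.3 [ 2.31239615e-01  2.62663450e-01  1.59709300e+00 -4.44089210e-16
  1.28183620e+00  1.26992212e+00]
0 -0.7 [ 2.31239615e-01  2.62663450e-01  1.59709300e+00 -4.44089210e-16
  1.28183620e+00  2.26992212e+00]
0 0.9 [ 2.31239615e-01  2.62663450e-01  1.59709300e+00 -4.44089210e-16
  1.28183620e+00  6.69922118e-01]
3.141592653589793 0.3 [ 2.31239615e-01  2.62663450e-01  1.59709300e+00 -4.44089210e-16
  1.28183620e+00 -1.87167054e+00]
3.141592653589793 -0.7 [ 2.31239615e-01  2.62663450e-01  1.59709300e+00 -4.44089210e-16
  1.28183620e+00 -8.71670536e-01]
3.141592653589793 0.9 [ 2.31239615e-01  2.62663450e-01  1.59709300e+00 -4.44089210e-16
  1.28183620e+00 -2.47167054e+00]
```

```bash
cat >>h.py <<'E'
C=np.array([0.580,0.1885]); YAW=0.236
th=lambda q: YAW+0.61-q   # head direction for key angle q
def st(m=""):
    s=arm.sense();x=R.from_quat(s["tcp_rot"]).as_matrix()[:,0]
    print(m,"t%.1f"%s["clock"],"q%.3f"%(YAW+.61-np.arctan2(x[1],x[0])),s["ee_pos"].round(4),"F",s["ft_force"].round(1),"M",s["moment"].round(2),"w%.4f g%.1f"%(s["width"],s["grasp_force"]))
E
python3 - <<'E'
from h import *
q=.38
arm.move_pose([*C,.2],quat(th(q)));arm.move_gripper(.05,20)
arm.movel([*C,.150]);st("hi")
for n in("top","side"):
    c=arm.camera(n)["pixels"][:,:,::-1]; cv2.imwrite(f"pics/{n}1.png",c)
a=cv2.imread("pics/side1.png")[110:210,140:260]
cv2.imwrite("pics/c2.png",cv2.resize(a,(720,600),interpolation=cv2.INTER_CUBIC))
print(arm.movel([*C,.104],vel=.05,until_force=8));st("down")
E
```

```text
hi t3.2 q0.380 [0.5797 0.1884 0.1497] F [-0.7  0.7  0.4] M [-0.   -0.03 -0.01] w0.0502 g0.0
False
down t4.3 q0.380 [0.5804 0.1886 0.1045] F [-0.7  0.1  0.1] M [-0.01  0.01  0.02] w0.0499 g0.0
```

View pics/c2.png

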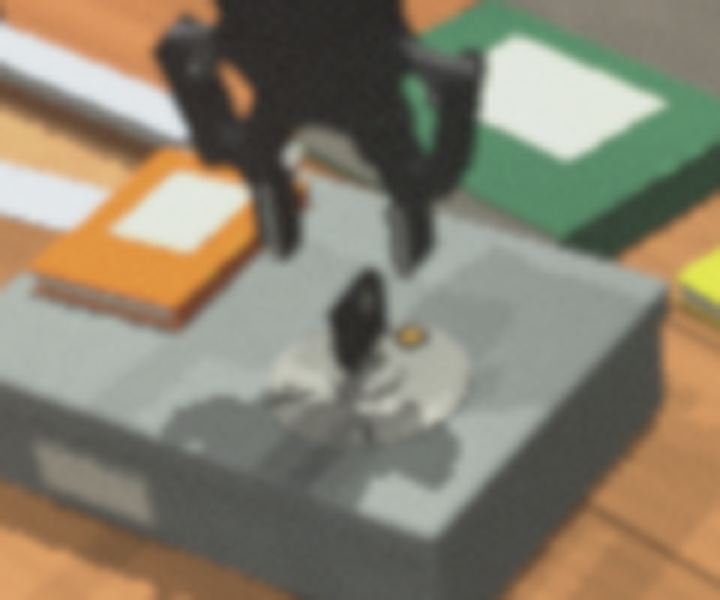

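The open fingers straddle the key head at about (358,320), and the pin is down at (410,335). The descent met no contact. Next I'll close and turn back.

```bash
python3 - <<'E'
from h import *
arm.move_gripper(0.0,25);st("closed")
for q in(.28,.18,.08,0.0,-.04):
    arm.movel([*C,.104],rot=quat(th(q)),vel=.05);st("back")
arm.sleep(.2);st()
for n in("top","side"): cv2.imwrite(f"pics/{n}2.png",arm.camera(n)["pixels"][:,:,::-1])
a=cv2.imread("pics/side2.png")[130:200,160:240]
cv2.imwrite("pics/c3.png",cv2.resize(a,(640,560),interpolation=cv2.INTER_CUBIC))
E
```

```text
closed t4.8 q0.380 [0.58   0.1887 0.1044] F [-2.6  1.1  3.1] M [0.17 0.24 0.01] w0.0108 g29.5
back t5.0 q0.282 [0.5801 0.1886 0.1044] F [-3.   0.7  3.6] M [0.15 0.38 0.01] w0.0106 g29.7
back t5.2 q0.184 [0.5802 0.1885 0.1044] F [-2.3  0.1  4.8] M [0.03 0.36 0.04] w0.0104 g29.8
back t5.5 q0.085 [0.5802 0.1885 0.1043] F [-1.9  0.1  5.2] M [0.07 0.35 0.04] w0.0106 g29.8
back t5.8 q0.005 [0.5803 0.1884 0.1043] F [-2.8 -0.5  4.8] M [-0.04  0.26  0.02] w0.0106 g29.8
back t6.0 q-0.034 [0.5803 0.1884 0.1044] F [-1.5  0.   4.2] M [-0.01  0.24 -0.59] w0.0109 g35.7
 t6.2 q-0.033 [0.5803 0.1884 0.1044] F [-1.6  0.3  5.4] M [ 0.01  0.25 -0.59] w0.0107 g35.6
```

View pics/c3.png

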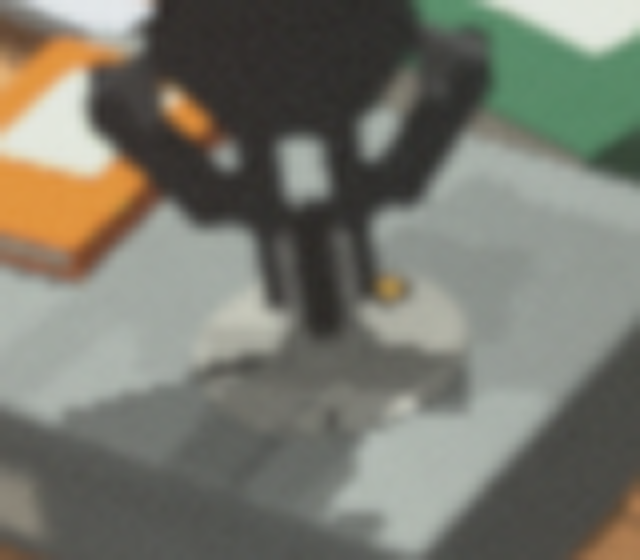

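The fingers grip the key head at (320,290), and the pin at (390,288) is still down. The stop shows clearly as a moment step of -0.59 N m at q≈-0.03. Now I'll turn forward to about 1.33.

```bash
python3 - <<'E'
from h import *
for q in(.3,.6,.9,1.1,1.2,1.28,1.34):
    arm.movel([*C,.104],rot=quat(th(q)),vel=.05);st("fwd")
arm.sleep(.4);st()
cv2.imwrite("pics/side3.png",arm.camera("side")["pixels"][:,:,::-1])
a=cv2.imread("pics/side3.png")[130:200,160:240]
cv2.imwrite("pics/c4.png",cv2.resize(a,(640,560),interpolation=cv2.INTER_CUBIC))
E
```

```text
fwd t6.8 q0.306 [0.5801 0.1886 0.1043] F [-2.4  1.1  5.4] M [ 0.16  0.44 -0.04] w0.0104 g29.9
fwd t7.2 q0.606 [0.5799 0.1889 0.1043] F [-3.   1.5  6.4] M [0.25 0.48 0.04] w0.0105 g29.9
fwd t7.7 q0.906 [0.5799 0.1892 0.1044] F [-3.8  3.4  5.3] M [ 0.44  0.51 -0.03] w0.0106 g29.9
fwd t8.0 q1.105 [0.58   0.1894 0.1044] F [-3.4  5.2  5.5] M [ 0.49  0.46 -0.87] w0.0106 g43.2
fwd t8.3 q1.205 [0.58   0.1895 0.1043] F [-2.5  4.9  5.6] M [ 0.79  0.46 -0.04] w0.0103 g29.9
fwd t8.5 q1.284 [0.58   0.1896 0.1044] F [-3.3  4.3  5.5] M [ 0.75  0.41 -0.  ] w0.0105 g29.8
fwd t8.8 q1.344 [0.5801 0.1896 0.1044] F [-2.3  3.8  5.4] M [ 0.82  0.34 -0.04] w0.0105 g29.8
 t9.2 q1.344 [0.5801 0.1896 0.1044] F [-1.4  5.2  5.3] M [0.82 0.38 0.07] w0.0103 g29.8
```

View pics/c4.png

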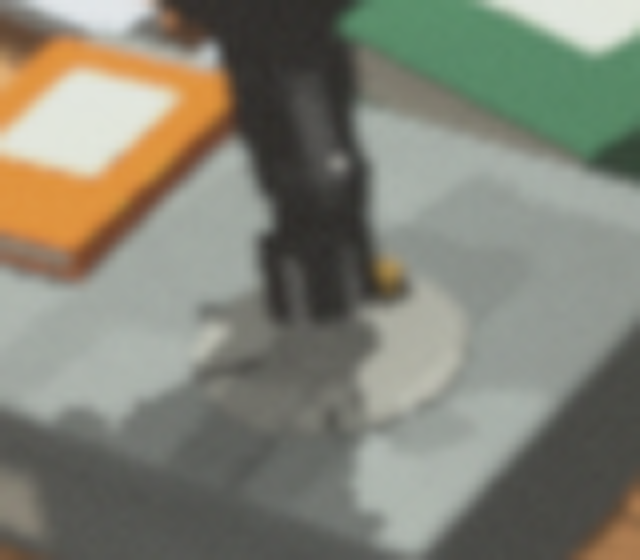

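The pin now stands proud at (388,272), with its dark shaft visible below. I'll let go, retreat and check.

```bash
python3 - <<'E'
from h import *
arm.move_gripper(.05);st("open")
arm.movel([*C,.2]);st("up")
arm.move_pose([.45,.19,.30],quat(th(1.34)))
t=arm.camera("top")["pixels"][:,:,::-1];s=arm.camera("side")["pixels"][:,:,::-1]
f=lambda i:cv2.resize(i,None,fx=6,fy=6,interpolation=cv2.INTER_CUBIC)
cv2.imwrite("pics/c5.png",np.hstack([f(t[160:220,125:185]),f(s[140:200,170:235])]))
st()
E
```

```text
open t9.7 q1.341 [0.5799 0.1883 0.1037] F [-0.4 -0.  -0.3] M [-0.02 -0.02 -0.02] w0.0500 g0.0
up t10.5 q1.340 [0.5795 0.1884 0.1989] F [-0.4 -0.7 -0.2] M [-0.02 -0.    0.03] w0.0502 g0.0
 t11.3 q1.340 [0.4502 0.1897 0.2978] F [-0.4  0.1 -0.9] M [-0.04 -0.03 -0.02] w0.0502 g0.0
```

View pics/c5.png

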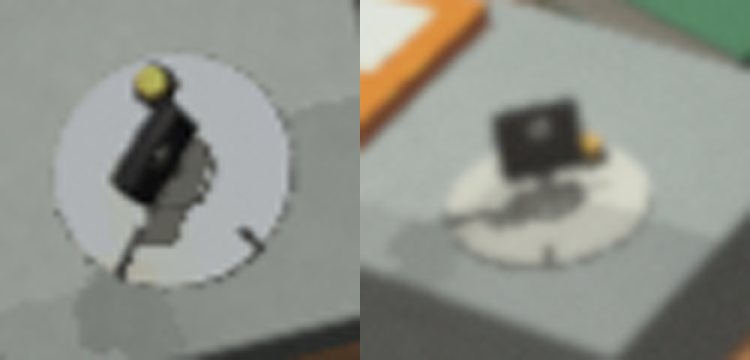

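The key head now lines up with the long mark. The pin has shifted outward at (151,80) and stands proud at (591,145), so it is up. The robot is clear of everything, so I'll hand in.

```bash
python3 -c "
from station import arm
print(arm.finish_job())"
```

```text
the job is handed in; nothing more can be done
None
```

I turned the document box's key back to its stop, then forward to about 1.34 rad; the last pictures show its pin up, the cash box was left alone, and the job was handed in at about 11 s with no verdict returned.

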